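# Index the drilling turntable on to its next notch

### The arm

A 6-joint arm with a two-finger parallel gripper is mounted at the origin on the work surface. World frame = base frame: x ahead of the robot, y to its left, z up, the work surface at z = 0. Lengths are in m, angles in degrees, forces in N, time in s.
With the tool pointing down it reaches from about 0.325 to 0.775 m from the base axis. Payload 9.3 kg.
Tool frame: the origin (TCP) lies between the finger pads; the fingertips stand 25 mm ahead of it and the grasp point (between the pads) lies 6 mm ahead of it; z points along the fingers, y is the direction in which the jaws open and shut (so a half turn about z gives the same grasp; the last joint's range is limited). The gripper opens to 85 mm and grips with 20 to 120 N. Pads are 22 mm wide; open, the fingers measure 114 mm over their backs; the gripper's body (76 mm by 85 mm) begins 54 mm behind the grasp point. The pads swing forward as they close: fully open they stand 13 mm farther back than shut.
Start: joints at [-80.363, 14.817, 1.232, 76.415, 0, 81.257], TCP at [0.173, -0.522, 0.256] pointing down, gripper open.
Joint ranges: [-174.27, 174.27], [-52.1, 104.24], [-59.71, 78.15], [-110.17, 111.67], [-87.03, 83.33], [-180, 180]. Speed limits (degrees/s): [127.2, 127.2, 159.86, 180, 180, 180].

### API

Orientations are given as [roll, pitch, yaw] about the fixed x, y, z axes, in that order (R = Rz(yaw) Ry(pitch) Rx(roll)).
In Python, from workcell import bot, kinematics, snapshot, calibration gives the robot as it stands. The module is installed in compiled form; this text tells all that it offers. Calls block until the motion is done:
- bot.move_ptp(position, orientation): joint-space move of the TCP to a pose.
- bot.movel(position, rotation=None, velocity=0.15, until_force=None): straight line of the TCP; rotation=None keeps the orientation; velocity is the mean speed in m/s. With until_force (N) it stops when the force on the tool has changed by that much, and returns True; else False.
- bot.set_joints(angles): joint-space move.
- bot.gripper_to(opening): opening from 0.0 (shut) to 1.0 (fully open); the grip force is fixed at half the most; returns when the fingers have stopped.
- bot.hold(seconds).
- kinematics.ik(position, orientation): joint angles nearest the present ones, or None.
- bot.get_obs(): the state.
- snapshot(name): name is "scene" or "top" or "wrist"; returns (picture, depth): 384x512x3 uint8, blue, green, red; 384x512 float32, m along the optical axis (not along the pixel's ray), 0 where there is no reading.
- calibration(name): a dict with "fov_y" (degrees; the focal length in pixels is half the picture's height over the tangent of half this angle, whatever the lens; pixels are square), "cx", "cy" (the principal point, pixels), "cam_to_world" (4x4, takes a point from camera to world coordinates); the wrist camera has in their place "hand_eye" (4x4, takes a point from camera to tool coordinates, whose origin is the TCP and whose axes are the flange's). Camera axes: x right, y down, z forward; pixel columns grow to the right and rows downward; lengths in m; the calibration is good to about 2 mm. A picture is of the moment at which its call begins: read the wrist's pose just before it. calibration takes no time and is no camera call.
A pose or a line that the arm cannot do raises bot.PlanningError and nothing moves.
- bot.job_done(): hands the job in, once; it reports no verdict.
The state is a dict: "clock": time; "joint_pos": joint angles; "qvel": joint speeds; "effort": joint torques, N m; "position": TCP position; "tool_rot": TCP orientation; "force": force on the tool from outside, world axes, zero at the start; "ft_torque": the same for the moment, N m; "opening": opening from 0.0 (shut) to 1.0 (fully open).
Only numpy, scipy, OpenCV 4.12 (cv2) and the standard library are available. Lean on these libraries where they do the work, as an engineer would, in place of code of your own. Each camera call takes 0.05 s, during which the arm holds its last target. There are 200 camera calls.

### The job

On the small indexing turntable, press the sprung plunger down with the fingertips and turn the table anticlockwise (seen from above) to the very next notch, no further and not the other way; then let go, so that the plunger springs fully up and locks the table there. Nothing is to be picked up: the wooden wheel stays lying on the table, and the loose things standing around stay where they are.

Things in the scene. Friction and masses are not known exactly. Their poses are not given: they have to be found in the camera images.
- axis (a point): Centre of the indexing turntable, a steel disc 152 mm across: on its vertical turning axis, at the height of its top face (52 mm above the bench). Under the disc lies a fixed aluminium index ring, 196 mm across, its rim cut by 8 notches 45 degrees apart. The whole stands anywhere on the bench, at any yaw
- button_top (a point): Centre of the flat top of the plunger's steel button (a disc 28 mm across, 9 mm thick), moving with it. It sits 108 mm from the turning axis on a short arm carried by the table, so it travels round with the table. Its top is 78 mm above the bench when up. z is up; x points radially out from the axis
- plunger (a joint): How far the plunger is pressed down, m: 0 up, 0.012 at its stop; a spring pushes it up (3 N at 0, 6.6 N at the stop). Up in a notch, its tooth locks the table; pressed more than 8 mm it is below the ring and the table can turn. Let go between notches, the tooth stays under the ring and clicks up when it meets a notch (tooth 8 mm, notch about 14 mm wide)
- turntable (a joint): Angle of the table, rad, growing anticlockwise seen from above; 0 at the start, where the plunger sits in a notch; the next notch anticlockwise is at 0.785. It turns lightly (friction 0.06 N m, or 0.6 N at the button) and stays where it is left; locked, it has about 0.03 rad of play either way
- unit: The turntable's dark square base plate (270 x 270 x 12 mm), fixed; origin at the centre of its underside, on the turning axis; x points to the plunger's starting place. A fixed drill guide (grey post and arm with a brass bush, 108 mm high) stands on it on the side away from the plunger, at 202.5 degrees anticlockwise from x, reaching in over the wheel
- blank: Wooden wheel blank 108 mm across, 12 mm thick, lying loose on the table over a 20 mm steel spigot that stands 20 mm above the disc; origin at the centre of its underside. Carried round by the table; not to be lifted off
- spare: Spare loose wooden wheel blank, 108 mm across and 12 mm thick, on the bench; leave alone. Origin under its centre
- nut: Loose brass nut, 26 mm across, 24 mm high, standing on a corner of the base plate; leave alone. Origin under its centre
- collar: Loose steel collar, 24 mm across, 22 mm high, standing on the opposite corner of the base plate; leave alone. Origin under its centre
- glue: White glue bottle, 48 mm across, 110 mm high, on the bench; leave alone. Origin under its centre
- driver: Red-handled screwdriver lying on the bench; leave alone. Origin under its middle
- offcut: Wood offcut 90 x 35 x 20 mm on the bench; leave alone. Origin under its centre
- tin: Small plain tin, 60 mm across, 60 mm high, on the bench; leave alone. Origin under its centre

How it is judged (in metres and radians):
On the way, in this order (a step that is already met when the one before it is completed fails the run):
1. the plunger is pressed in by the fingers, the table still at its first notch (value of joint plunger above 0.006 m and contact force between the fingers and plunger above 1 N and value of joint turntable below 0.2 rad), for 0.05 s.
2. the table is turned to the next notch and the plunger is up in it (value of joint turntable between 0.725 and 0.845 rad and value of joint plunger below 0.0025 m), for 0.2 s.
At the end, for the whole second after the job is handed in: The table stands at the next notch anticlockwise (0.725 to 0.845 rad) and still, the plunger is up (within 2.5 mm) in that notch, the wheel lies on the table over its spigot (within 4 mm of its height, 6 mm of the axis), and no bystander has moved 15 mm (all of step 2 and velocity of joint turntable between -0.05 and 0.05 rad/s and z of blank in the frame of unit below 0.056 m and horizontal distance between blank and axis below 0.006 m and distance of each of spare, nut, collar, glue, driver, offcut, tin from where it was at the start of the episode below 0.015 m); the robot touches nothing.
It fails at once if the table is turned past the next notch (value of joint turntable above 1.1 rad).
It fails at once if the table is turned the wrong way (value of joint turntable below -0.15 rad).
It fails at once if the wheel is lifted off the table (z of blank in the frame of unit above 0.06 m).
It fails at once if a loose thing standing around (spare wheel, nut, collar, glue, screwdriver, offcut, tin) is lifted or pushed away by 20 mm (distance of any of spare, nut, collar, glue, driver, offcut, tin from where it was at the start of the episode above 0.02 m).
It also fails if it takes over 35 s, if anything falls off the work surface, if the arm or the gripper's body presses on something with over 40 N, if the wrist force passes 120 N, or if a joint passes its speed limit or range.

## Working session

There is one attempt and no reset: what is moved stays moved. The work goes in short steps, each a Python script; the robot and the scene stay as the last script left them, time stands still between calls to the robot, and variables do not carry over. Pictures are saved under pics/ and viewed, about 8 in all and at most 12, crops included, and the job is handed in when it is done.

```bash
mkdir -p pics; python3 - <<'E'
from workcell import bot, snapshot, calibration
import cv2,numpy as np
for n in("top","scene"):
    p,d=snapshot(n); cv2.imwrite(f"pics/{n}0.png",p); np.save(f"pics/{n}0.npy",d); c=calibration(n); print(n,c)
o=bot.get_obs(); print(o)
E
```

```text
top {'fov_y': 43.16481707589997, 'cx': 254.7776682624709, 'cy': 190.98447709128612, 'cam_to_world': array([[-0.01320648, -0.9975529 ,  0.06865718,  0.44010189],
       [-0.99987622,  0.01258759, -0.00943903,  0.00652368],
       [ 0.0085517 , -0.06877334, -0.99759566,  1.50496982],
       [ 0.        ,  0.        ,  0.        ,  1.        ]])}
scene {'fov_y': 51.20212808405459, 'cx': 251.13220369059775, 'cy': 195.4524824723264, 'cam_to_world': array([[ 4.47123850e-03,  6.46950624e-01, -7.62518786e-01,
         1.36419033e+00],
       [ 9.99989830e-01, -3.34236659e-03,  3.02792130e-03,
        -2.60960019e-03],
       [-5.89701738e-04, -7.62524569e-01, -6.46958989e-01,
         8.17845621e-01],
       [ 0.00000000e+00,  0.00000000e+00,  0.00000000e+00,
         1.00000000e+00]])}
{'clock': 0.1, 'joint_pos': array([-8.03628857e+01,  1.48478222e+01,  1.19673220e+00,  7.64164419e+01,
       -4.66722493e-04,  8.12561010e+01]), 'qvel': array([-0.12490686, -0.07470136,  0.12139863,  0.03736703,  0.05567499,
        0.03743636]), 'effort': array([ 3.18381397e-03, -5.56693769e+01,  3.45069194e+01,  1.17583468e-02,
       -2.05327447e-04,  2.43317959e-05]), 'position': array([ 0.17338734, -0.52173715,  0.25574193]), 'tool_rot': array([-1.79933182e+02, -9.80476926e-03,  1.83810080e+01]), 'force': array([-0.09059269, -0.24542725,  0.31443292]), 'ft_torque': array([0.00274002, 0.01001121, 0.02512625]), 'opening': 1.0028317164761469}
```

View pics/top0.png

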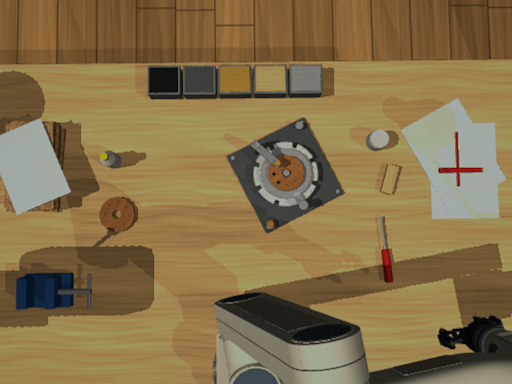

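View pics/scene0.png

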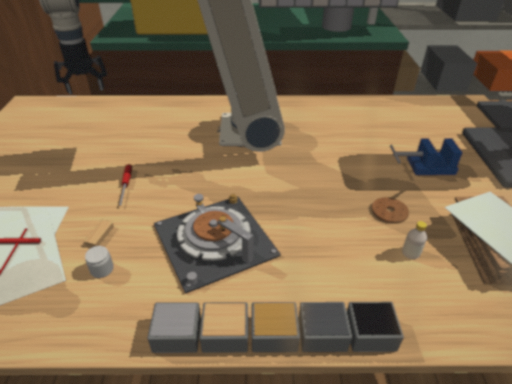

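The top view shows the turntable at about (286,173), the button at about (304,202) and the drill guide towards (262,150). The scene view agrees. Next I'll measure from the top view and move the wrist camera over the unit.

```bash
cat > h.py <<'E'
import numpy as np,cv2
from scipy.spatial.transform import Rotation as R
from workcell import bot, kinematics, snapshot, calibration
def ray(name,px,z,T=None):
    c=calibration(name); f=192/np.tan(np.radians(c["fov_y"]/2))
    T=c["cam_to_world"] if T is None else T
    d=T[:3,:3]@np.array([(px[0]-c["cx"])/f,(px[1]-c["cy"])/f,1]); o=T[:3,3]
    return o+d*(z-o[2])/d[2]
def wristT():
    o=bot.get_obs(); T=np.eye(4); T[:3,:3]=R.from_euler("xyz",o["tool_rot"],degrees=True).as_matrix(); T[:3,3]=o["position"]
    return T@calibration("wrist")["hand_eye"]
E
python3 - <<'E'
from h import *
ax=ray("top",(286,173),.06); bt=ray("top",(304,202),.078); print(ax,bt,np.linalg.norm((bt-ax)[:2]))
he=calibration("wrist")["hand_eye"]; print(he, calibration("wrist")["fov_y"])
ang=np.degrees(np.arctan2(*(bt-ax)[1::-1])); print("ang",ang)
m=(ax+bt)/2
for yaw in range(-180,180,30):
    p=np.array([m[0],m[1],.30]); q=kinematics.ik(p,[180,0,yaw]); print(yaw,None if q is None else np.round(q))
for yaw in range(-180,180,30):
    q=[kinematics.ik([ax[0]+.108*np.cos(np.radians(ang+t)),ax[1]+.108*np.sin(np.radians(ang+t)),.09],[180,0,yaw+t]) for t in (0,45)]; print(yaw,[None if a is None else np.round(a) for a in q])
E
```

```text
[ 0.59232897 -0.10132131  0.06      ] [ 0.5039659  -0.15150155  0.078     ] 0.10161737069470629
[[-1.68845004e-03 -9.44781779e-01 -3.27695804e-01  8.40378524e-02]
 [ 9.99998310e-01 -1.35664296e-03 -1.24113776e-03 -6.64658304e-04]
 [ 7.28038130e-04 -3.27697346e-01  9.44782472e-01 -1.17945491e-01]
 [ 0.00000000e+00  0.00000000e+00  0.00000000e+00  1.00000000e+00]] 65.47657090316774
ang -150.40832212173083
-180 [-22.  16.   9.  83.   0. -22.]
-150 [-22.  16.   9.  83.   0. -52.]
-120 [-22.  16.   9.  83.   0. -82.]
-90 [ -22.   16.    9.   83.    0. -112.]
-60 [ -22.   16.    9.   83.    0. -142.]
-30 [ -22.   16.    9.   83.    0. -172.]
0 [-22.  16.   9.  83.   0. 158.]
30 [-22.  16.   9.  83.   0. 128.]
60 [-22.  16.   9.  83.   0.  98.]
90 [-22.  16.   9.  83.   0.  68.]
120 [-22.  16.   9.  83.   0.  38.]
150 [-22.  16.   9.  83.   0.   8.]
-180 [array([-26.,  18., -20.,  52.,   0., -26.]), array([-28.,  25.,  -9.,  56.,   0., -73.])]
-150 [array([-26.,  18., -20.,  52.,   0., -56.]), array([ -28.,   25.,   -9.,   56.,    0., -103.])]
-120 [array([-26.,  18., -20.,  52.,   0., -86.
[... 228 characters left out ...]
.,  25.,  -9.,  56.,   0., 167.])]
-30 [array([ -26.,   18.,  -20.,   52.,    0., -176.]), array([-28.,  25.,  -9.,  56.,   0., 137.])]
0 [array([-26.,  18., -20.,  52.,   0., 154.]), array([-28.,  25.,  -9.,  56.,   0., 107.])]
30 [array([-26.,  18., -20.,  52.,   0., 124.]), array([-28.,  25.,  -9.,  56.,   0.,  77.])]
60 [array([-26.,  18., -20.,  52.,   0.,  94.]), array([-28.,  25.,  -9.,  56.,   0.,  47.])]
90 [array([-26.,  18., -20.,  52.,   0.,  64.]), array([-28.,  25.,  -9.,  56.,   0.,  17.])]
120 [array([-26.,  18., -20.,  52.,   0.,  34.]), array([-28.,  25.,  -9.,  56.,   0., -13.])]
150 [array([-26.,  18., -20.,  52.,   0.,   4.]), array([-28.,  25.,  -9.,  56.,   0., -43.])]
```

```bash
python3 - <<'E'
from h import *
bot.move_ptp([.548,-.126,.30],[180,0,-150]); bot.gripper_to(0.0); bot.hold(.3)
T=wristT(); p,d=snapshot("wrist"); np.save("pics/T1.npy",T); np.save("pics/d1.npy",d); cv2.imwrite("pics/w1.png",p)
o=bot.get_obs(); print(o["clock"],o["position"],o["opening"])
E
```

```text
3.2083 [ 0.54798663 -0.12598593  0.30000263] 0.00012332809912357737
```

View pics/w1.png

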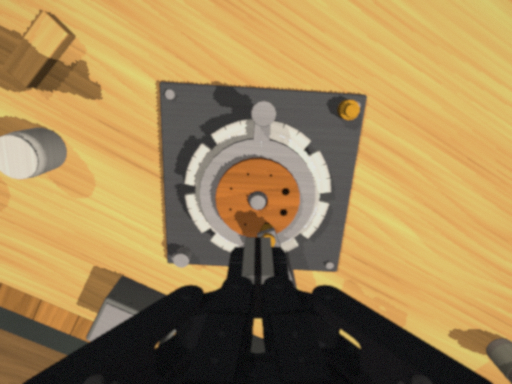

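The wrist view shows the spigot at (258,201), the button at (263,112), the nut at (349,109), the collar at (180,260) and the tin far to the left. Anticlockwise takes the button up and to the left, where the way is clear.

```bash
python3 - <<'E'
from h import *
T=np.load("pics/T1.npy"); p=cv2.imread("pics/w1.png"); g=cv2.cvtColor(p,cv2.COLOR_BGR2GRAY)
def circ(c,w,r0,r1):
    x,y=c; s=8; a=cv2.resize(g[y-w:y+w,x-w:x+w],None,fx=s,fy=s,interpolation=cv2.INTER_CUBIC)
    h=cv2.HoughCircles(a,cv2.HOUGH_GRADIENT_ALT,1,50,param1=150,param2=.6,minRadius=r0*s,maxRadius=r1*s)
    return [] if h is None else [((k[0]+.5)/s-.5+x-w,(k[1]+.5)/s-.5+y-w,k[2]/s) for k in h[0]]
for n,c,w,r,z in(("spigot",(258,201),18,(6,12),.072),("button",(263,112),25,(9,17),.078)):
    for k in circ(c,w,*r): print(n,k,ray("wrist",k[:2],z,T))
hsv=cv2.cvtColor(p,cv2.COLOR_BGR2HSV)
m=((hsv[...,2]<110)&(hsv[...,1]<70)).astype(np.uint8); m[275:]=0
m=cv2.morphologyEx(m,cv2.MORPH_OPEN,np.ones((5,5)))
cs,_=cv2.findContours(m,0,2); c=max(cs,key=cv2.contourArea)
hull=cv2.convexHull(c); q=cv2.approxPolyDP(hull,12,True)[:,0]; print("plate",q.tolist())
P=np.array([ray("wrist",k,.012,T)[:2] for k in hull[:,0]],np.float32)
print(cv2.minAreaRect(P)); print([ray("wrist",k,.012,T).round(4) for k in q])
wx=[ray("wrist",k,z,T) for k,z in(((258,201),.072),((263,112),.078))]; print(wx,np.linalg.norm((wx[1]-wx[0])[:2]))
cv2.imwrite("pics/crop.png",cv2.resize(p[85:245,160:370],None,fx=3.5,fy=3.5,interpolation=cv2.INTER_CUBIC))
E
```

```text
button (np.float32(263.4375), np.float32(112.9375), np.float32(12.225348)) [ 0.49412666 -0.1482737   0.078     ]
plate [[161, 83], [351, 94], [336, 262], [285, 274], [168, 256]]
((0.5956476330757141, -0.09836521744728088), (0.2771686017513275, 0.265852153301239), 26.411861419677734)
[array([ 0.5312, -0.2768,  0.012 ]), array([ 0.421 , -0.0582,  0.012 ]), array([0.6374, 0.0688, 0.012 ]), array([0.6961, 0.011 , 0.012 ]), array([ 0.7588, -0.1642,  0.012 ])]
[array([ 0.58950126, -0.10025592,  0.072     ]), array([ 0.49349944, -0.1491994 ,  0.078     ])] 0.10775812019967104
```

View pics/crop.png

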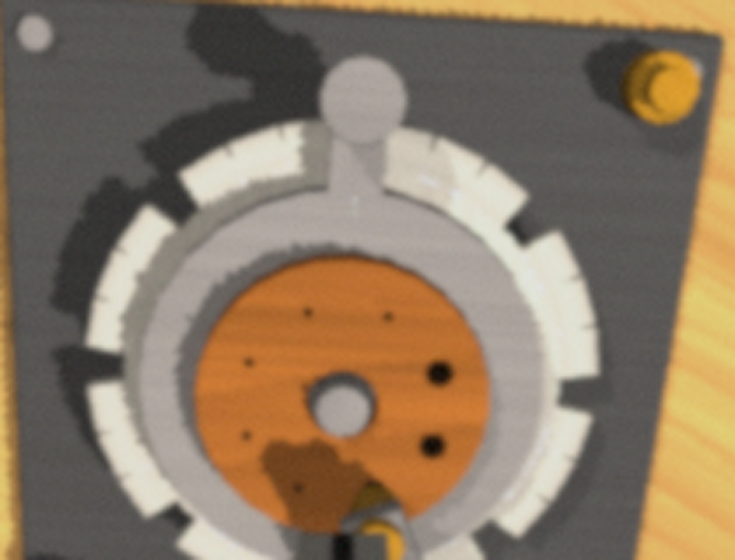

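```bash
python3 - <<'E'
from h import *
ax=np.array([.590,-.100]); b=np.array([.4940,-.1484]); r=np.linalg.norm(b-ax); a0=np.degrees(np.arctan2(*(b-ax)[::-1])); print(r,a0)
bot.move_ptp([*b,.14],[180,0,a0]); bot.movel([*b,.112],velocity=.1); bot.hold(.3)
F0=bot.get_obs()["force"]
hit=bot.movel([*b,.090],velocity=.015,until_force=2.0); o=bot.get_obs(); zc=o["position"][2]; print(hit,zc,o["force"]-F0)
if not hit or not .095<zc<.110: raise SystemExit("odd contact")
zp=zc-.0095
bot.movel([*b,zp],velocity=.03); bot.hold(.3); o=bot.get_obs(); print("pressed",o["position"],o["force"]-F0)
if not 2<(o["force"]-F0)[2]<25: raise SystemExit("odd force")
for t in np.linspace(0,45,10)[1:]:
    a=np.radians(a0+t); bot.movel([ax[0]+r*np.cos(a),ax[1]+r*np.sin(a),zp],[180,0,a0+t],velocity=.05)
    o=bot.get_obs(); print(t,(o["force"]-F0).round(2),o["clock"])
bot.hold(.2); p=bot.get_obs()["position"]
bot.movel([p[0],p[1],zc+.003],velocity=.03); bot.hold(.2); print("up",(bot.get_obs()["force"]-F0).round(2))
bot.movel([p[0],p[1],zc+.06],velocity=.15)
p2,d=snapshot("top"); cv2.imwrite("pics/t2.png",p2)
e=np.radians(a0+45)
T=wristT(); w,d=snapshot("wrist"); np.save("pics/T2.npy",T); np.save("pics/d2.npy",d); cv2.imwrite("pics/w2.png",w)
print(bot.get_obs()["clock"])
E
```

```text
0.10751074364918138 -153.24428137528977
True 0.10165952892562184 [-0.24650637 -0.45103575  2.81428947]
pressed [ 0.49399067 -0.14844598  0.09213632] [-1.17072915 -0.48391463  5.61252653]
5.0 [-1.01 -0.46  5.46] 6.5583
10.0 [ 0.16 -0.95  4.59] 6.9
15.0 [-1.15 -1.77  5.57] 7.2417
20.0 [-0.8  -1.65  5.64] 7.5833
25.0 [-0.88 -1.66  5.58] 7.925
30.0 [-0.3  -1.48  6.08] 8.2667
35.0 [-0.38 -1.73  5.34] 8.6083
40.0 [-0.77 -1.56  5.18] 8.95
45.0 [ 0.5  -1.29  5.2 ] 9.2917
up [-0.02  0.08  0.06]
10.8917
```

View pics/w2.png

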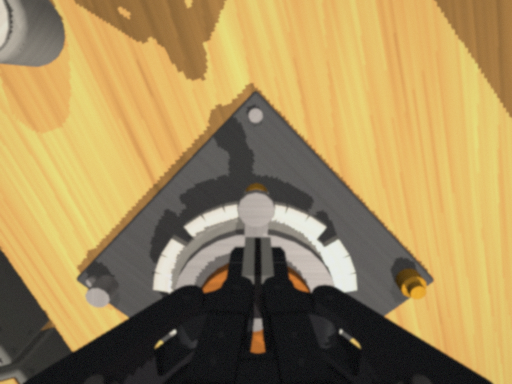

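The button now lies in line with the new notch, at (257,210). I'll check the table angle and plunger height from the same viewpoint as before.

```bash
python3 - <<'E'
from h import *
bot.move_ptp([.548,-.126,.30],[180,0,-150]); bot.hold(.3)
T=wristT(); p,d=snapshot("wrist"); np.save("pics/d3.npy",d); cv2.imwrite("pics/w3.png",p); print(bot.get_obs()["clock"])
T1=np.load("pics/T1.npy"); d1=np.load("pics/d1.npy")
c=calibration("wrist"); f=192/np.tan(np.radians(c["fov_y"]/2))
def h(T,d,x,y): 
    D=np.median(d[y-3:y+4,x-3:x+4]); return (T@[(x-c["cx"])/f*D,(y-c["cy"])/f*D,D,1])[:3].round(4)
print("before",h(T1,d1,263,113),"spigot",h(T1,d1,258,201),"after spigot",h(T,d,258,201))
g=cv2.cvtColor(p,cv2.COLOR_BGR2GRAY); g0=cv2.cvtColor(cv2.imread("pics/w1.png"),cv2.COLOR_BGR2GRAY)
s=8;x0,y0,w=195,140,32
a=cv2.resize(g[y0-w:y0+w,x0-w:x0+w],None,fx=s,fy=s,interpolation=cv2.INTER_CUBIC)
H=cv2.HoughCircles(a,cv2.HOUGH_GRADIENT_ALT,1,50,param1=150,param2=.6,minRadius=9*s,maxRadius=17*s)
if H is not None:
  for k in H[0]:
    u=((k[0]+.5)/s-.5+x0-w,(k[1]+.5)/s-.5+y0-w); b=ray("wrist",u,.078,T)
    an=np.degrees(np.arctan2(b[1]+.1,b[0]-.59)); print(u,k[2]/s,b,"r",np.hypot(b[1]+.1,b[0]-.59),"turned",an+153.2,"h",h(T,d,int(round(u[0])),int(round(u[1]))))
cv2.imwrite("pics/crop3.png",cv2.resize(p[75:275,140:380],None,fx=3,fy=3,interpolation=cv2.INTER_CUBIC))
E
```

```text
12.0667
before [ 0.4944 -0.1487  0.0785] spigot [ 0.5893 -0.1004  0.0726] after spigot [ 0.5888 -0.1007  0.0723]
```

View pics/crop3.png

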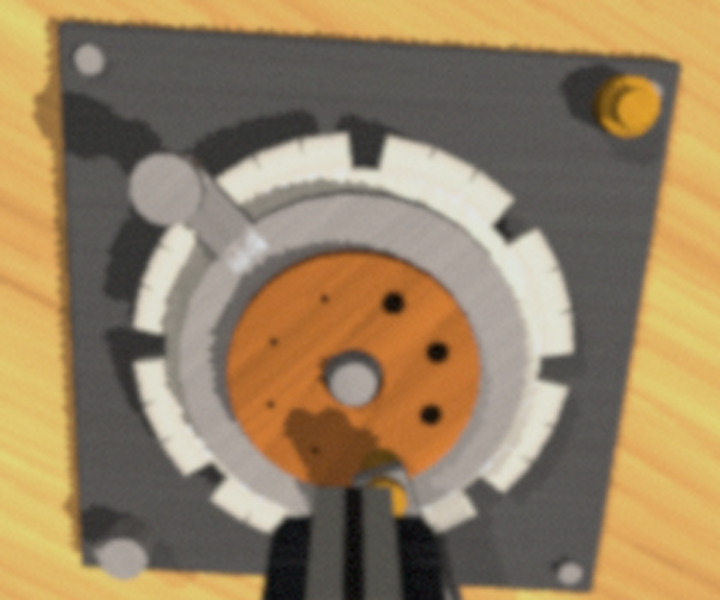

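The table has turned one notch anticlockwise, with the button at crop (165,188), which is pixel (195,137.7). The wheel is seated, and the nut and collar haven't moved. Next I'll get the button's height and angle.

```bash
python3 - <<'E'
from h import *
T=wristT(); d=np.load("pics/d3.npy"); c=calibration("wrist"); f=192/np.tan(np.radians(c["fov_y"]/2))
v,u=np.mgrid[110:165,170:222]; D=d[110:165,170:222]
P=np.stack([(u-c["cx"])/f*D,(v-c["cy"])/f*D,D,np.ones_like(D)],-1)@T.T
ok=(D>0)&(P[...,2]>.066)&(np.hypot(P[...,0]-.59,P[...,1]+.1)>.09)
ok=cv2.morphologyEx(ok.astype(np.uint8),cv2.MORPH_OPEN,np.ones((5,5)))>0
Q=P[ok][:,:3]; m=Q.mean(0); b=ray("wrist",(195,137.7),.078,T)
print("n",ok.sum(),"mean",m,"median z",np.median(Q[:,2]))
for k in(m,b): print(k, np.hypot(k[0]-.59,k[1]+.1),"turned",np.degrees(np.arctan2(k[1]+.1,k[0]-.59))+153.2)
E
```

```text
n 471 mean [ 0.55521888 -0.20161325  0.07830399] median z 0.07851398757884442
[ 0.55521888 -0.20161325  0.07830399] 0.10740101664942256 turned 44.30447779838704
[ 0.55601113 -0.20199419  0.078     ] 0.10750840986126133 turned 44.769698963922636
```

```bash
python3 -c "
from h import *
bot.job_done(); print(bot.get_obs()['clock'])"
```

```text
the job is handed in; nothing more can be done
the job is handed in; nothing more can be done
```

The table is turned to the next notch anticlockwise, the plunger is up in it, and I've handed the job in. No verdict is reported.

- **What I did:** I located the axis and button with the wrist camera. With the shut fingertips I touched the button (2.8 N) and pressed it 9.5 mm further (5.6 N). I then turned it 45° along its arc, lifted straight off and backed away. The arm was clear about 11 s into the 35 s allowed.
- **Table angle:** the last wrist view gave a turn of 44.3–44.8°, about 0.773–0.781 rad. The allowed range is 0.725–0.845.
- **Plunger:** the button top measured 78.5 mm, the same as before the press, so it is fully up. The force on the tool was back to about 0.1 N or less after release.
- **Wheel and bystanders:** the wheel still lies over its spigot, and the nut and collar look unmoved. I judged these by eye from the picture. I didn't check the spare wheel, glue, screwdriver, offcut or tin again, but the arm worked only above the unit.
- **Checks that failed:** two circle detections found nothing, the spigot's and the final button's. I used positions read by eye from the pictures and, for the final button, its depth points as well; the two agreed to within 0.5°. An outline fit to the base plate was about 6 mm off from the spigot because the gripper hid part of it, so I didn't use it.

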